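Refit a belt sander's idler roller and hold its tension arm down for the belt

TASK

The belt is off the bench sander. Take the idler roller that stands on end on the bench and lay it on its side in the two V saddles of the sander's sprung tension arm - set it in, don't drop it - and let go of it. Then push the arm down by its pad until the ratchet pawl has clicked in under the tooth, press on clearly past the click so that your hand and not the pawl carries the spring, and finish while still holding it down like that, so that I can slip the new belt over the wheels; leave the other things on the bench alone.

Things in the scene. Friction and masses are not known exactly. Their poses are not given: they have to be found in the camera images.
- sander: Grey bench belt sander, fixed, belt off, base 200 x 410 mm; origin on the bench under it, z up. Wheels turn about x; +x is the open side, away from the robot. Back plate at x -75 to -63 mm, 105 mm high (175 mm for y over 50); motor at x -75 to -210, y 70 to 190, 161 mm high; rubber wheels (52 mm wide) at y 130, top 130 mm, and y -150, top 110 mm. The arm's pivot: y 100, z 150 mm.
- roller: Idler roller, loose, about 0.3 kg, standing on end on the bench, alike at both ends: aluminium barrel 48 mm dia, 52 mm long, with a dark steel bearing collar 24 mm dia, 18 mm long at each end; 88 mm over all. Origin at its centre, z along its axis.
- saddles (a point): Two aluminium V saddles on the tension arm, 150 mm from its pivot. Origin: the roller's centre once its collars rest in the Vs; x is then the roller's axis, z points up out of the Vs (arm raised: leans 0.2 rad to +y). Saddles 8 mm thick, 34 mm either side along x, 60 mm clear between; 90 degree Vs, mouth 50 mm, rims 8 mm above the origin; cross bar 35 mm below.
- push_pad (a point): Black rubber pad to push on, on the robot's side of the tension arm near its end, 44 x 52 mm (x, y), 215 mm from the pivot; origin at the centre of its top face, z out of it (leans with the arm). Pushed down it sinks about 76 mm over the whole swing; takes about 4 N at first with the roller in, 12 N at 0.30 rad.
- tension_arm (a joint): Angle of the sprung tension arm, rad: 0 raised (where its spring keeps it), grows as the pad is pushed down (a turn about the sander's +x), end stop at 0.36. The pawl clicks in at about 0.245; let go after that, the arm springs back only to 0.24, where the pawl holds it.
- pawl (a joint): Angle of the ratchet pawl, a 60 mm steel strut with a thumb tab at the sander's y 165, z 90 to 150 mm, that leans on the tail of the arm, rad: about 0.2 while it rides on the tooth, 0 once it has dropped in under the tooth.
- glue_bottle: Bystander: yellow glue bottle, 60 mm dia, 180 mm high, upright; origin under its foot.
- varnish_tin: Bystander: tin, 84 mm dia, 110 mm high, upright; origin under its foot.
- sanding_block: Bystander: wood and cork sanding block, 65 x 110 x 44 mm; origin under its middle.
- screwdriver: Bystander: screwdriver lying on the bench along its x axis, about 200 mm long; origin under its middle.
Things that resemble listed ones, but are neither listed nor needed, are in the scene too. Several things look just like the roller: the one meant starts farthest from the robot's base.

How it is judged:
By the outcome, as a careful person would: the job done as asked, in the order asked, and still so for the second after the job is handed in, while the arm keeps its last pose, push and grip.
It also fails if it takes over 56 s, if anything falls off the work surface, if the arm or the gripper's body presses on something with over 40 N, if the wrist force passes 120 N, or if a joint passes its speed limit or range.

ROBOT

A 7-joint arm with a two-finger parallel gripper is mounted at the origin on the work surface. World frame = base frame: x ahead of the robot, y to its left, z up, the work surface at z = 0. Lengths are in m, angles in rad, forces in N, time in s.
With the tool pointing down it reaches from about 0.4 to 0.85 m from the base axis. Payload 4.5 kg.
Tool frame: the origin (TCP) lies midway between the tips of the shut fingers; the grasp point (between the pads) lies 19 mm behind it; z points along the fingers, y is the line along which they close (so a half turn about z gives the same grasp; the last joint's range is limited). The gripper opens to 88 mm and grips with 3 to 60 N. Pads are 18 mm wide; open, the fingers measure 123 mm over their backs; the gripper's body (75 mm by 187 mm) begins 45 mm behind the grasp point.
Start: joints at [1.358, 0.689, -0.195, 1.565, 0.157, 0.902, -0.215], TCP at [0.153, -0.606, 0.239] pointing down, gripper open.
Joint ranges: [-3.01, 3.01], [-0.46, 2.08], [-1.47, 1.51], [0.13, 2.56], [-1, 4.14], [0.04, 2.09], [-2.66, 2.66]. Speed limits (rad/s): [2.57, 2.57, 3.14, 3.14, 3.14, 3.14, 3.14].

INTERFACE

Orientations are given as a unit quaternion [x, y, z, w].
In Python, from plant import r gives the robot as it stands. The module is installed in compiled form; this text tells all that it offers.
- The arm moves only by the tool step_arm, never from a script. Its argument "series" is a list of rows, each a list of 7 numbers: the shift along the world's x, y, z in mm, then the turn, a rotation vector about the world's x, y, z in rad, then the closure, from 0 (fully open) to 1 (shut). A call has 1 to 20 rows; each row shifts and turns the commanded pose from where the row before left it; what a row does not reach is not made up. A row lasts 1/10 s, in which the tool goes at most 50 mm and 8.59 degrees, less where a joint would pass 70% of its speed; a pose out of reach is approached as far as the arm can. A call is refused whole if a number of a shift passes 50 or a number of a turn 0.15, either way. A call with a gripper value outside its range is refused whole. The fingers move at their own pace and stop on an object; "force" is the grip in N (left out, the last holds). Time passes only in rows, so rows that do not move let the fingers close. It gives the time, the measured TCP pose, the force, the opening and the grip force at its end, in the units of the state.
- r.get_state(): the state, without advancing time (a new reading comes with each control period).
- r.snapshot(name): name is "side" or "top"; returns (picture, depth): 420x560x3 uint8, blue, green, red; 420x560 float32, m along the optical axis (not along the pixel's ray), 0 where there is no reading.
- r.get_calibration(name): a dict with "intrinsics" (3x3 intrinsics, pixels), "dist_coeffs" ([k1, k2, p1, p2, k3] as OpenCV has them; the pictures are not rectified), "pose" (4x4, takes a point from camera to world coordinates). Camera axes: x right, y up, looking along -z (the intrinsics and any distortion apply to the point x, -y, -z); pixel columns grow to the right and rows downward; lengths in m; the calibration is good to about 2 mm. A picture is of the moment at which its call begins. get_calibration takes no time and is no camera call.
- r.finish_job(): hands the job in; it is judged then, once.
The state is a dict: "clock": time; "q": joint angles; "qd": joint speeds; "joint_torque": joint torques, N m; "tool_pos": TCP position; "eef_rot": TCP orientation; "contact_force": force on the tool from outside, world axes, zero at the start; "moment": the same for the moment, N m; "opening": opening from 0.0 (shut) to 1.0 (fully open); "finger_force": force on a finger pad.
Only numpy, scipy, OpenCV 4.12 (cv2) and the standard library are available. Lean on these libraries where they do the work, as an engineer would, in place of code of your own. Each camera call takes 0.05 s, during which the arm holds its last target. There are 200 camera calls.

## Working session

There is one attempt and no reset: what is moved stays moved. The work goes in short steps, Python scripts to look and compute and a tool call to move; the robot and the scene stay as the last step left them, time stands still between calls to the robot, and variables do not carry over. Pictures are saved under pics/ and viewed, at most 10 in all, crops included, and the job is handed in when it is done.

Besides the shell and the picture viewer there is one more tool, called after "Call:" by a JSON object that holds its "method" and its "body". step_arm: Moves the arm, as the interface text tells. Its arguments: {"type":"object","properties":{"series":{"type":"array"},"force":{"type":"number"}},"required":["series"]}

```bash
mkdir -p pics; cat > h.py <<'E'
import numpy as np, cv2
from plant import r
def snap(n,f=None):
    im,d=r.snapshot(n)
    im=np.asarray(im); d=np.asarray(d)
    if f: cv2.imwrite('pics/'+f,im)
    np.savez('last_'+n,im=im,d=d)
    return im,d
def cal(n):
    c=r.get_calibration(n); return [np.array(c[k],float) for k in('intrinsics','dist_coeffs','pose')]
def rays(n,uv):
    K,D,P=cal(n)
    u=cv2.undistortPoints(np.array(uv,float).reshape(-1,1,2),K,D).reshape(-1,2)
    d=np.c_[u[:,0],-u[:,1],-np.ones(len(u))]
    return P[:3,3],d@P[:3,:3].T   # unit depth
def onplane(n,uv,z):
    o,d=rays(n,uv); t=(z-o[2])/d[:,2]; return o+d*t[:,None]
def cloud(n,dep):
    h,w=dep.shape; v,u=np.mgrid[:h,:w]
    o,d=rays(n,np.c_[u.ravel(),v.ravel()])
    p=o+d*dep.reshape(-1,1); p[dep.ravel()==0]=np.nan
    return p.reshape(h,w,3)
def proj(n,p):
    K,D,P=cal(n); q=(np.atleast_2d(p)-P[:3,3])@P[:3,:3]
    q=q*[1,-1,-1]
    return cv2.projectPoints(q,np.zeros(3),np.zeros(3),K,D)[0].reshape(-1,2)
E
python3 - <<'E'
from h import *
for n in('side','top'):
    im,d=snap(n,n+'0.png'); K,D,P=cal(n); print(n,K[0,0],D.round(3),P.round(3).tolist(),(d>0).mean())
print(r.get_state())
E
```

```text
side 492.0803920037323 [-0.125  0.     0.     0.     0.   ] [[-0.853, 0.328, -0.405, -0.008], [-0.521, -0.507, 0.686, 0.923], [0.019, 0.797, 0.604, 1.011], [0.0, 0.0, 0.0, 1.0]] 0.9959098639455782
top 457.86623961570285 [0.024 0.    0.    0.    0.   ] [[-0.01, 0.996, -0.087, 0.492], [-1.0, -0.012, -0.014, -0.089], [-0.015, 0.087, 0.996, 1.266], [0.0, 0.0, 0.0, 1.0]] 0.9959098639455782
{'clock': 0.1, 'q': array([ 1.35778483,  0.68990563, -0.19451475,  1.56622634,  0.15728052,
        0.90244445, -0.21512513]), 'qd': array([ 0.00060803, -0.00374375, -0.00037602, -0.00201159, -0.00041428,
        0.00061456, -0.00061036]), 'joint_torque': array([-3.76343916e-03, -5.28499711e+01, -1.27197616e+00, -1.53837883e+01,
       -5.26232400e-02,  1.99127280e-03,  8.26418272e-05]), 'tool_pos': array([ 0.15252578, -0.60553955,  0.23799027]), 'eef_rot': array([ 9.92392804e-01,  1.23109239e-01, -1.45691896e-04, -7.84720190e-04]), 'contact_force': array([-0.98705209, -0.64296776,  0.07486802]), 'moment': array([0.03444034, 0.05385013, 0.00544906]), 'finger_force': 0.0, 'opening': 0.9967943596887195}
```

View pics/top0.png

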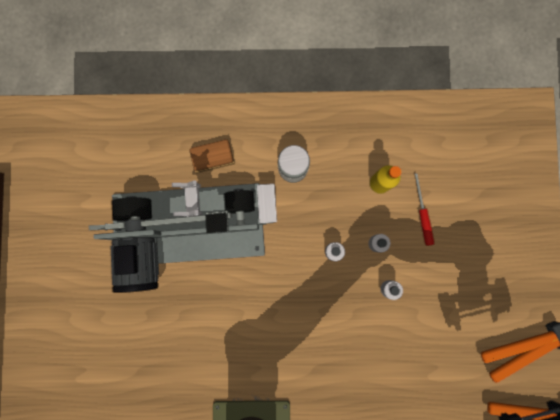

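View pics/side0.png

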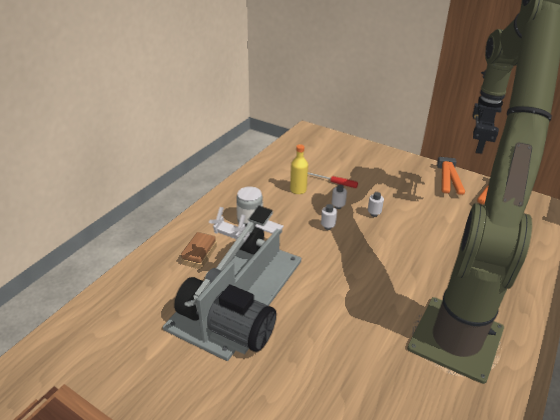

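```bash
python3 - <<'E'
from h import *
print('rollers', onplane('top',[(336,251),(381,243),(393,290)],.088).round(3).tolist())
a=np.load('last_top.npz'); im,d=a['im'],a['d']; C=cloud('top',d); 
def P(n,c): 
    for uv in c: print(n,uv,C[uv[1],uv[0]].round(3).tolist())
for uv in [(336,249),(381,242),(394,289)]:
    w=C[uv[1]-14:uv[1]+14,uv[0]-14:uv[0]+14].reshape(-1,3); t=w[(w[:,2]>.07)]; print('roller top',uv,np.median(t,0).round(3),t[:,:].min(0).round(3),t.max(0).round(3),len(t))
P('top',[(217,223),(190,187),(190,205),(190,196),(266,203),(130,209),(240,201),(182,190),(198,190)])
hm=C[:,:,2]
# heightmap over sander region
cv2.imwrite('pics/crop1.png',np.vstack([cv2.resize(im[170:300,85:285],None,fx=4,fy=4,interpolation=cv2.INTER_CUBIC)[:300*2-80]]))
b=np.load('last_side.npz')['im']; cv2.imwrite('pics/crop2.png',cv2.resize(b[190:360,160:310],None,fx=3.5,fy=3.5,interpolation=cv2.INTER_CUBIC))
E
```

```text
rollers [[0.499, -0.226, 0.088], [0.518, -0.341, 0.088], [0.399, -0.367, 0.088]]
roller top (336, 249) [ 0.499 -0.224  0.073] [ 0.476 -0.246  0.07 ] [ 0.52  -0.202  0.093] 171
roller top (381, 242) [ 0.518 -0.341  0.074] [ 0.498 -0.363  0.07 ] [ 0.542 -0.319  0.093] 169
roller top (394, 289) [ 0.399 -0.37   0.074] [ 0.375 -0.394  0.07 ] [ 0.421 -0.348  0.093] 191
top (217, 223) [0.565, 0.061, 0.217]
top (190, 187) [0.654, 0.13, 0.187]
top (190, 205) [0.611, 0.13, 0.184]
top (190, 196) [0.633, 0.13, 0.184]
top (266, 203) [0.626, -0.047, 0.077]
top (130, 209) [0.609, 0.291, 0.129]
top (240, 201) [0.628, 0.018, 0.108]
top (182, 190) [0.671, 0.186, 0.016]
top (198, 190) [0.648, 0.113, 0.174]
```

View pics/crop1.png

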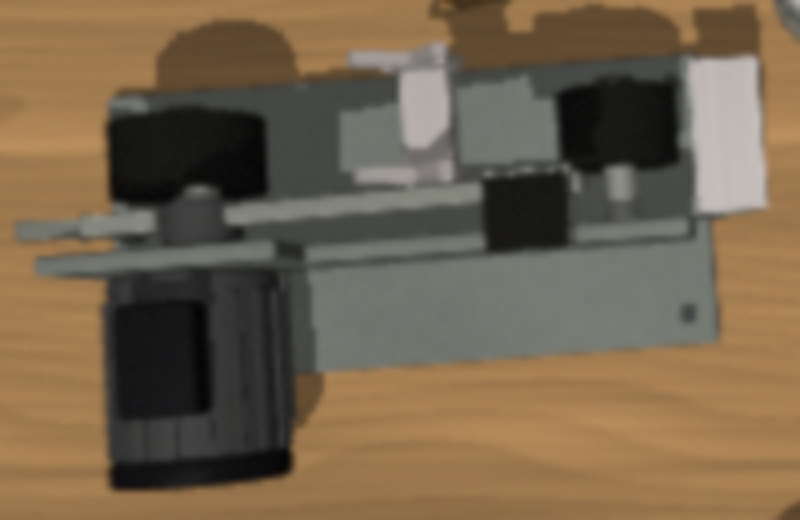

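View pics/crop2.png

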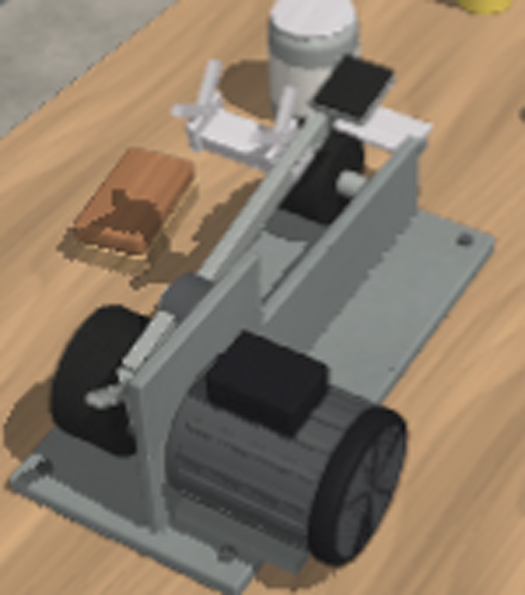

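```bash
python3 - <<'E'
from h import *
T=[]
for n in('top','side'):
    a=np.load(f'last_{n}.npz'); im,d=a['im'].astype(int),a['d']; C=cloud(n,d); x,y,z=C[...,0],C[...,1],C[...,2]
    mx=im.max(2); mn=im.min(2); S=(x>.4)&(x<.75)&(y>-.1)&(y<.4)
    pad=S&(mx<50)&(z>.18)&(y<.12)
    p=C[pad]; print(n,'pad',len(p),np.median(p,0).round(4),p.min(0).round(3),p.max(0).round(3))
    A=np.c_[p[:,:2],np.ones(len(p))]; c=np.linalg.lstsq(A,p[:,2],rcond=None)[0]; print(' plane',c.round(3)); print(' rect',cv2.minAreaRect((p[:,:2]*1000).astype(np.float32)))
    wh=S&(mn>115)&(z>.15)&(y<.2)
    p=C[wh]; print(n,'white',len(p),p.min(0).round(3),p.max(0).round(3))
    for lo in np.arange(.565,.70,.01):
        q=p[(p[:,0]>=lo)&(p[:,0]<lo+.01)]
        if len(q): print('  x',lo.round(3),len(q),'y',q[:,1].min().round(3),q[:,1].max().round(3),'z',q[:,2].min().round(3),q[:,2].max().round(3), 'ytop',q[q[:,2].argmax()].round(3))
    for nm,yl,yh,zl,zh in(('wh1',.22,.37,.105,.14),('wh2',-.03,.06,.085,.118)):
        w=S&(mx<55)&(z>zl)&(z<zh)&(y>yl)&(y<yh)&(x>.57); p=C[w]; 
        if len(p): print(n,nm,len(p),np.median(p,0).round(4),p.min(0).round(3),p.max(0).round(3),cv2.minAreaRect((p[:,:2]*1000).astype(np.float32)))
    b=S&(z>.098)&(z<.112)&(x>.53)&(x<.60)&(y>-.05)&(y<.16); p=C[b]
    if len(p)>10:
        f=np.polyfit(p[:,1],p[:,0],1); print(n,'plate',len(p),f.round(4),np.std(p[:,0]-np.polyval(f,p[:,1])).round(4),p[:,1].min(),p[:,1].max())
    ba=S&(z>.003)&(z<.025)&(mx-mn<30); p=C[ba]; print(n,'base',cv2.minAreaRect((p[:,:2]*1000).astype(np.float32)),np.median(p[:,2]))
    for nm,uv in dict(bottle=(387,178),tin=(294,160),drv=(427,225),drvtip=(418,180)).items():
        if n=='top': print(nm,C[uv[1],uv[0]].round(3))
E
```

```text
top pad 377 [0.5656 0.0633 0.2164] [0.545 0.039 0.208] [0.588 0.088 0.226]
 plane [ 0.012 -0.2    0.223]
 rect ((566.3323974609375, 63.59521484375), (42.36651611328125, 49.07229995727539), 3.0306522846221924)
top white 597 [0.569 0.094 0.174] [0.661 0.199 0.233]
  x 0.565 60 y 0.107 0.199 z 0.174 0.196 ytop [0.574 0.111 0.196]
  x 0.575 104 y 0.094 0.192 z 0.174 0.223 ytop [0.584 0.156 0.223]
  x 0.585 89 y 0.105 0.159 z 0.186 0.233 ytop [0.594 0.106 0.233]
  x 0.595 5 y 0.115 0.14 z 0.18 0.19 ytop [0.601 0.115 0.19 ]
  x 0.605 29 y 0.12 0.14 z 0.18 0.189 ytop [0.613 0.124 0.189]
  x 0.615 47 y 0.115 0.143 z 0.181 0.189 ytop [0.62  0.115 0.189]
  x 0.625 58 y 0.113 0.143 z 0.179 0.19 ytop [0.632 0.115 0.19 ]
  x 0.635 52 y 0.114 0.143 z 0.181 0.191 ytop [0.639 0.115 0.191]
  x 0.645 89 y 0.113 0.165 z 0.18 0.226 ytop [0.655 0.115 0.226]
  x 0.655 64 y 0.11 0.166 z 0.198 0.233 ytop [0.661 0.111 0.233]
top wh1 668 [0.6125 0.2959 0.1249] [0.585 0.256 0.105] [0.64  0.344 0.135] ((612.930419921875, 299.2568664550781), (51.9697380065918, 86.1397933959961), 4.3000030517578125)
top wh2 568 [
[... 1287 characters left out ...]
  x 0.645 135 y 0.109 0.167 z 0.167 0.235 ytop [0.652 0.116 0.235]
  x 0.655 48 y 0.113 0.167 z 0.178 0.231 ytop [0.657 0.113 0.231]
side wh1 396 [0.6133 0.3203 0.1245] [0.582 0.271 0.105] [0.639 0.35  0.133] ((613.161865234375, 311.1700134277344), (47.62881088256836, 79.15254211425781), 11.18835735321045)
side wh2 141 [0.6073 0.0353 0.0999] [ 0.601 -0.009  0.085] [0.648 0.06  0.113] ((612.3504028320312, 29.019603729248047), (46.50709533691406, 60.85369110107422), 32.05023956298828)
side plate 236 [-0.0783  0.562 ] 0.0038 -0.02459558588258204 0.1591648334100011
side base ((588.7547607421875, 141.19888305664062), (251.84791564941406, 490.3517150878906), 8.617708206176758) 0.017501359092034874
```

Call:
{"method": "step_arm", "body": {"series": [[27,7,5,0,0,-0.14,0],[27,7,5,0,0,-0.14,0],[27,7,5,0,0,-0.14,0],[27,7,5,0,0,-0.14,0],[27,7,5,0,0,-0.14,0],[27,7,5,0,0,-0.14,0],[27,7,5,0,0,-0.14,0],[27,7,5,0,0,-0.14,0],[27,7,5,0,0,-0.14,0],[27,7,5,0,0,-0.14,0],[27,7,5,0,0,-0.14,0],[27,7,5,0,0,-0.14,0],[27,7,5,0,0,-0.14,0],[0,0,0,0,0,0,0]], "force": 30}}

```text
clock: 1.5
tool_pos: [0.5093, -0.5117, 0.3029]
eef_rot: [0.708, -0.706, 0.0, -0.002]
contact_force: [0.2, -0.1, -0.5]
opening: 1.002
finger_force: 0.0
```

```bash
cat > st.py <<'E'
from h import *
from scipy.spatial.transform import Rotation as R
s=r.get_state(); M=R.from_quat(s['eef_rot']).as_matrix()
print('t',round(s['clock'],2),'q',s['q'].round(2),'pos',s['tool_pos'].round(4),'\nx',M[:,0].round(3),'y',M[:,1].round(3),'z',M[:,2].round(3),'F',s['contact_force'].round(1),'op',round(s['opening'],3),'ff',round(s['finger_force'],1))
E
python3 st.py; python3 - <<'E'
from h import *
for n in('top','side'):
    a=np.load(f'last_{n}.npz'); im,d=a['im'].astype(int),a['d']; C=cloud(n,d)
    m=(im.min(2)>90)&(C[...,2]>.205)&(C[...,1]>.09)&(C[...,1]<.18)&(C[...,0]>.56)&(C[...,0]<.68)
    p=C[m]; xs=p[:,0]+.07*(p[:,1]-.134)
    for nm,k in(('near',xs<.62),('far',xs>.62)): print(n,nm,k.sum(),np.percentile(xs[k],[2,10,50,90,98]).round(4))
E
```

```text
t 1.5 q [ 0.57  0.81  0.37  1.15 -0.28  1.23 -2.21] pos [ 0.5093 -0.5117  0.3029] 
x [ 0.003 -1.    -0.002] y [-1.    -0.003 -0.003] z [ 0.003  0.002 -1.   ] F [ 0.2 -0.1 -0.5] op 1.002 ff 0.0
top near 89 [0.5853 0.5856 0.589  0.5927 0.5933]
top far 88 [0.6531 0.6536 0.6564 0.6606 0.661 ]
side near 76 [0.5829 0.5845 0.5873 0.5918 0.5953]
side far 82 [0.6501 0.651  0.6538 0.659  0.6604]
```

Call:
{"method": "step_arm", "body": {"series": [[0,0,0,0.14,0,0,0],[0,0,0,0.14,0,0,0],[0,0,0,0.14,0,0,0],[0,0,0,0.14,0,0,0],[0,0,0,0,0,0,0]]}}

```text
clock: 2.0
tool_pos: [0.4996, -0.5185, 0.2937]
eef_rot: [-0.675, 0.682, 0.201, 0.196]
contact_force: [0.4, -1.3, -2.9]
opening: 0.999
finger_force: 0.0
```

```bash
python3 st.py
```

```text
t 2.0 q [ 0.86  1.14  0.2   0.49 -0.52  1.98 -2.27] pos [ 0.4996 -0.5185  0.2937] 
x [-0.011 -0.842 -0.539] y [-1.     0.007  0.01 ] z [-0.005  0.539 -0.842] F [ 0.4 -1.3 -2.9] op 0.999 ff 0.0
```

Call:
{"method": "step_arm", "body": {"series": [[4,38,-24,0,0,0,0],[4,38,-24,0,0,0,0],[4,38,-24,0.1,0,0,0],[4,38,-24,0.1,0,0,0],[4,38,-24,0.1,0,0,0],[0,0,0,0.1,0,0,0],[0,0,0,0.08,0,0,0],[0,0,0,0,0,0,0]]}}

```text
clock: 2.8
tool_pos: [0.5225, -0.3308, 0.1855]
eef_rot: [-0.612, 0.615, 0.352, 0.35]
contact_force: [-0.2, -0.1, -0.3]
opening: 0.998
finger_force: 0.0
```

```bash
python3 st.py
```

```text
t 2.8 q [ 0.79  1.2   0.04  1.   -0.68  1.79 -2.17] pos [ 0.5225 -0.3308  0.1855] 
x [-0.005 -0.506 -0.862] y [-1.     0.002  0.005] z [-0.     0.862 -0.506] F [-0.2 -0.1 -0.3] op 0.998 ff 0.0
```

Call:
{"method": "step_arm", "body": {"series": [[-3,2,-30,0,0,0,0],[0,0,-30,0,0,0,0],[0,0,-30,0,0,0,0],[0,0,-28,0,0,0,0],[0,0,-20,0,0,0,0],[0,0,-8,0,0,0,0],[0,0,0,0,0,0,0]]}}

```text
clock: 3.5
tool_pos: [0.5211, -0.3288, 0.0414]
eef_rot: [-0.613, 0.614, 0.352, 0.351]
contact_force: [0.5, -0.0, 0.1]
opening: 0.999
finger_force: 0.0
```

```bash
python3 st.py; python3 - <<'E'
from h import *
im,d=snap('top','t2.png'); im2,_=snap('side'); 
cv2.imwrite('pics/c3.png',np.hstack([cv2.resize(im[180:330,310:470],(480,450)),cv2.resize(im2[130:250,270:400],(320,300))[:450] if 0 else cv2.copyMakeBorder(cv2.resize(im2[150:260,290:400],(320,320)),0,130,0,0,0)]))
E
```

```text
t 3.5 q [ 0.79  1.39  0.03  0.95 -0.67  1.67 -2.08] pos [ 0.5211 -0.3288  0.0414] 
x [-0.002 -0.507 -0.862] y [-1.     0.001  0.002] z [ 0.     0.862 -0.507] F [ 0.5 -0.   0.1] op 0.999 ff 0.0
```

View pics/c3.png

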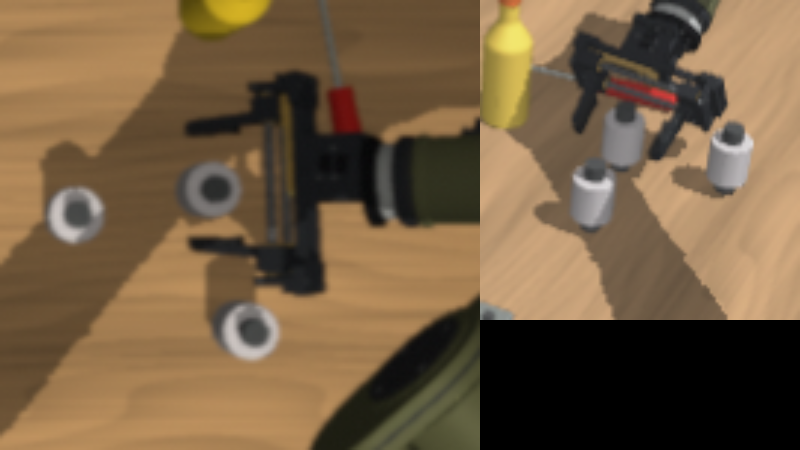

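Call:
{"method": "step_arm", "body": {"series": [[0,0,0,0,0,0,1],[0,0,0,0,0,0,1],[0,0,0,0,0,0,1],[0,0,0,0,0,0,1],[0,0,0,0,0,0,1],[0,0,0,0,0,0,1],[0,0,0,0,0,0,1],[0,0,0,0,0,0,1]], "force": 40}}

```text
clock: 4.4
tool_pos: [0.5205, -0.3291, 0.0415]
eef_rot: [-0.612, 0.614, 0.352, 0.351]
contact_force: [-3.0, 0.3, 3.9]
opening: 0.535
finger_force: 39.5
```

```bash
python3 st.py
```

```text
t 4.4 q [ 0.8   1.39  0.03  0.95 -0.67  1.67 -2.08] pos [ 0.5205 -0.3291  0.0415] 
x [-0.003 -0.505 -0.863] y [-1.     0.002  0.003] z [-0.     0.863 -0.505] F [-3.   0.3  3.9] op 0.535 ff 39.5
```

Call:
{"method": "step_arm", "body": {"series": [[0,0,20,0,0,0,1],[0,0,40,0,0,0,1],[0,0,45,0,0,0,1],[0,0,45,0,0,0,1],[0,0,45,0,0,0,1],[0,0,45,-0.12,0,0,1],[0,0,20,-0.14,0,0,1],[0,15,10,-0.14,0,0,1],[0,20,10,-0.14,0,0,1],[0,20,10,-0.14,0,0,1],[0,20,0,-0.14,0,0,1],[0,20,0,-0.14,0,0,1],[0,20,0,-0.14,0,0,1],[0,20,0,-0.14,0,0,1],[0,20,0,-0.14,0,0,1],[0,20,0,-0.14,0,0,1],[0,0,0,-0.05,0,0,1],[0,0,0,0,0,0,1]]}}

```text
clock: 6.2
tool_pos: [0.5222, -0.1668, 0.3217]
eef_rot: [0.694, -0.691, 0.136, 0.147]
contact_force: [0.2, -0.3, -2.9]
opening: 0.538
finger_force: 39.5
```

```bash
python3 st.py
```

```text
t 6.2 q [-0.59  0.7   1.06  1.82 -0.29  0.83 -2.64] pos [ 0.5222 -0.1668  0.3217] 
x [ 0.007 -0.92   0.392] y [-1.    -0.001  0.016] z [-0.015 -0.392 -0.92 ] F [ 0.2 -0.3 -2.9] op 0.538 ff 39.5
```

Call:
{"method": "step_arm", "body": {"series": [[0,10,5,0,0,0.13,1],[0,10,5,0,0,0.13,1],[0,10,5,0,0,0.13,1],[0,10,5,0,0,0.13,1],[0,10,5,0,0,0.13,1],[0,10,5,0,0,0.13,1],[0,10,5,0,0,0.13,1],[0,10,5,0,0,0.13,1],[0,10,0,0,0,0.13,1],[0,10,0,0,0,0.13,1],[0,10,0,0,0,0.13,1],[0,10,0,0,0,0.1,1],[0,10,0,0,0,0.1,1],[0,0,0,0,0,0,1]]}}

```text
clock: 7.6
tool_pos: [0.5204, -0.0442, 0.365]
eef_rot: [0.979, 0.025, 0.201, 0.001]
contact_force: [-0.5, -0.9, -2.3]
opening: 0.538
finger_force: 39.5
```

```bash
cat >> st.py <<'E'
c=s['tool_pos']+M@[.004,0,-.012]; ax=M@[-.863,.003,-.505]
print('roller c',c.round(4),'axis',ax.round(4))
tgt=np.array([.6215,.1345,.2197]); print('to target mm',((tgt-c)*1000).round(1))
ta=np.array([np.cos(.07),np.sin(.07),0]); ax=ax*np.sign(ax@ta); print('rotvec to align',np.cross(ax,ta).round(3))
E
python3 st.py
```

```text
t 7.6 q [-0.2   0.25  0.26  2.06 -0.21  0.44 -1.31] pos [ 0.5204 -0.0442  0.365 ] 
x [0.918 0.049 0.393] y [ 0.048 -0.999  0.011] z [ 0.393  0.008 -0.919] F [-0.5 -0.9 -2.3] op 0.538 ff 39.5
roller c [ 0.5194 -0.0441  0.3776] axis [-0.9909 -0.0492  0.1248]
to target mm [ 102.1  178.6 -157.9]
rotvec to align [ 0.009 -0.125  0.02 ]
```

Call:
{"method": "step_arm", "body": {"series": [[12,20,-5,0,-0.065,0.01,1],[12,22,-5,0,-0.06,0.01,1],[13,23,-10,0,0,0,1],[13,23,-15,0,0,0,1],[13,23,-15,0,0,0,1],[13,23,-15,0,0,0,1],[13,23,-15,0,0,0,1],[12,22,-12,0,0,0,1],[0,0,0,0,0,0,1],[0,0,0,0,0,0,1]]}}

```text
clock: 8.6
tool_pos: [0.6222, 0.1363, 0.272]
eef_rot: [0.965, 0.035, 0.261, 0.001]
contact_force: [-0.5, -0.2, -3.1]
opening: 0.541
finger_force: 39.5
```

```bash
python3 st.py; python3 - <<'E'
from h import *
im,d=snap('top'); im2,d2=snap('side')
cv2.imwrite('pics/c4.png',np.hstack([cv2.resize(im[140:270,130:270],(420,390),interpolation=cv2.INTER_CUBIC),cv2.resize(im2[170:300,180:300],(360,390),interpolation=cv2.INTER_CUBIC)]))
E
```

```text
t 8.6 q [-0.6   0.54  0.35  2.03 -0.28  0.09 -1.57] pos [0.6222 0.1363 0.272 ] 
x [0.861 0.069 0.503] y [ 0.068 -0.997  0.02 ] z [ 0.503  0.017 -0.864] F [-0.5 -0.2 -3.1] op 0.541 ff 39.5
roller c [0.6196 0.1364 0.2844] axis [-0.9974 -0.0709  0.0022]
to target mm [  1.9  -1.9 -64.7]
rotvec to align [ 0.    -0.002 -0.001]
```

View pics/c4.png

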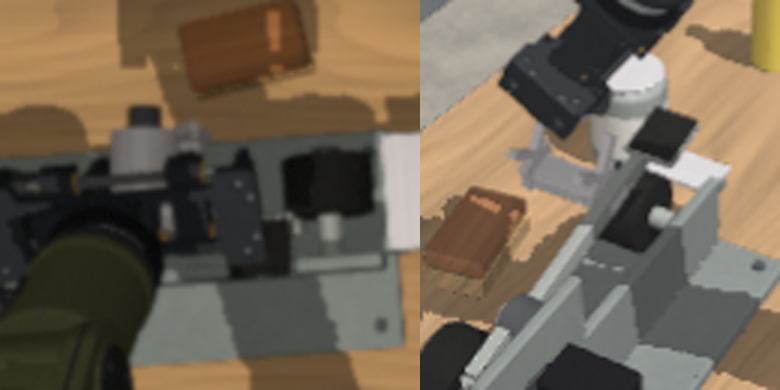

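```bash
python3 - <<'E'
from h import *
for n in('top','side'):
    a=np.load(f'last_{n}.npz'); C=cloud(n,a['d']); p=C[(C[...,2]>.25)&(C[...,0]>.632)&(C[...,0]<.70)&(abs(C[...,1]-.136)<.03)]
    if n=='side': p=p[p[:,2]<.315]
    for lo in np.arange(.632,.70,.006):
        q=p[(p[:,0]>=lo)&(p[:,0]<lo+.006)]
        if len(q): print(n,lo.round(3),len(q),'y',q[:,1].min().round(3),q[:,1].max().round(3),'z',q[:,2].min().round(3),q[:,2].max().round(3))
    print(p[:,0].max())
E
```

```text
top 0.632 63 y 0.107 0.156 z 0.277 0.313
top 0.638 59 y 0.113 0.157 z 0.289 0.312
top 0.644 32 y 0.113 0.157 z 0.291 0.312
top 0.65 35 y 0.124 0.149 z 0.286 0.3
top 0.656 35 y 0.125 0.149 z 0.282 0.299
top 0.662 14 y 0.125 0.148 z 0.288 0.299
0.6647449741843894Traceback (most recent call last):
  File "<stdin>", line 8, in <module>
    return umr_maximum(a, axis, None, out, keepdims, initial, where)
ValueError: zero-size array to reduction operation maximum which has no identity
```

Call:
{"method": "step_arm", "body": {"series": [[1,0,-10,0,0,0,1],[0,0,-12,0,0,0,1],[0,0,-12,0,0,0,1],[0,0,-10,0,0,0,1],[0,0,-7,0,0,0,1],[0,0,0,0,0,0,1],[0,0,0,0,0,0,1]]}}

```text
clock: 9.4
tool_pos: [0.6267, 0.1382, 0.2355]
eef_rot: [0.967, 0.032, 0.254, 0.001]
contact_force: [-0.1, -0.7, -2.7]
opening: 0.534
finger_force: 39.5
```

```bash
python3 st.py
```

```text
t 9.4 q [-0.59  0.61  0.34  2.04 -1.    0.04 -0.86] pos [0.6267 0.1382 0.2355] 
x [0.869 0.063 0.491] y [ 0.062 -0.998  0.019] z [ 0.491  0.014 -0.871] F [-0.1 -0.7 -2.7] op 0.534 ff 39.5
roller c [0.6243 0.1383 0.2479] axis [-0.9977 -0.0648  0.0158]
to target mm [ -2.8  -3.8 -28.2]
rotvec to align [ 0.001 -0.016  0.005]
```

Call:
{"method": "step_arm", "body": {"series": [[0,0,20,0,0,0,1],[0,0,35,0,0,0,1],[0,0,35,0,0,0,1],[-10,0,20,0,0,0.1,1],[-10,0,10,0,0,0.14,1],[-10,0,0,0,0,0.14,1],[-10,0,0,0,0,0.14,1],[-10,0,0,0,0,0.14,1],[0,0,0,0,0,0.14,1],[0,0,0,0,0,0.14,1],[0,0,0,0,0,0.14,1],[0,0,0,0,0,0.14,1],[0,0,0,0,0,0.14,1],[0,0,0,0,0,0.14,1],[0,0,0,0,0,0,1]]}}

```text
clock: 10.9
tool_pos: [0.5789, 0.1376, 0.3553]
eef_rot: [0.685, 0.683, 0.188, -0.171]
contact_force: [-0.8, -0.2, -4.1]
opening: 0.538
finger_force: 39.5
```

```bash
python3 st.py
```

```text
t 10.9 q [-0.12  0.53  0.13  1.64 -0.68  1.05  0.36] pos [0.5789 0.1376 0.3553] 
x [-0.004  0.871  0.491] y [ 1.    -0.008  0.023] z [ 0.023  0.49  -0.871] F [-0.8 -0.2 -4.1] op 0.538 ff 39.5
roller c [0.5786 0.1352 0.3677] axis [-0.0051 -0.9997  0.0167]
to target mm [  42.9   -0.7 -148. ]
rotvec to align [ 0.001 -0.017 -0.997]
```

Going well; continue the yaw.

Call:
{"method": "step_arm", "body": {"series": [[0,0,0,0,0,0.14,1],[0,0,0,0,0,0.14,1],[0,0,0,0,0,0.14,1],[0,0,0,0,0,0.14,1],[5,0,0,0,0,0.14,1],[5,0,0,0,0,0.14,1],[5,0,0,0,0,0.14,1],[5,0,0,0,0,0.14,1],[5,0,0,0,0,0.14,1],[5,0,0,0,0,0.14,1],[5,0,0,0,0,0.14,1],[5,0,-20,0,0,0.1,1],[0,0,-25,0,0,0,1],[0,0,-20,0,0,0,1],[0,0,0,0,0,0,1],[0,0,0,0,0,0,1]]}}

```text
clock: 12.5
tool_pos: [0.6167, 0.1394, 0.2911]
eef_rot: [-0.034, 0.967, 0.002, -0.254]
contact_force: [0.8, 1.0, -2.2]
opening: 0.537
finger_force: 39.5
```

```bash
python3 st.py
```

```text
t 12.5 q [-0.2   0.95 -0.13  0.91 -0.03  1.78  1.34] pos [0.6167 0.1394 0.2911] 
x [-0.869 -0.067  0.49 ] y [-0.065  0.998  0.022] z [-0.49  -0.013 -0.871] F [ 0.8  1.  -2.2] op 0.537 ff 39.5
roller c [0.6191 0.1393 0.3035] axis [0.9975 0.0672 0.0171]
to target mm [  2.4  -4.8 -83.8]
rotvec to align [-0.001  0.017  0.003]
```

Call:
{"method": "step_arm", "body": {"series": [[2,-3,-15,0,0.017,0.003,1],[0,0,-20,0,0,0,1],[0,0,-15,0,0,0,1],[0,0,-8,0,0,0,1],[0,0,0,0,0,0,1],[0,0,0,0,0,0,1]]}}

```text
clock: 13.1
tool_pos: [0.619, 0.1362, 0.233]
eef_rot: [-0.037, 0.964, 0.002, -0.262]
contact_force: [-0.3, -0.5, -2.5]
opening: 0.535
finger_force: 39.5
```

```bash
python3 st.py; python3 - <<'E'
from h import *
im,d=snap('top'); im2,d2=snap('side')
cv2.imwrite('pics/c5.png',np.hstack([cv2.resize(im[140:270,130:270],(420,390),interpolation=cv2.INTER_CUBIC),cv2.resize(im2[170:300,180:300],(360,390),interpolation=cv2.INTER_CUBIC)]))
E
```

```text
t 13.1 q [-0.19  1.01 -0.13  0.95 -0.02  1.7   1.36] pos [0.619  0.1362 0.233 ] 
x [-0.86  -0.072  0.505] y [-0.07   0.997  0.023] z [-0.505 -0.015 -0.863] F [-0.3 -0.5 -2.5] op 0.535 ff 39.5
roller c [0.6217 0.1361 0.2454] axis [ 9.973e-01  7.270e-02 -1.000e-04]
to target mm [ -0.2  -1.6 -25.7]
rotvec to align [ 0.    -0.    -0.003]
```

View pics/c5.png

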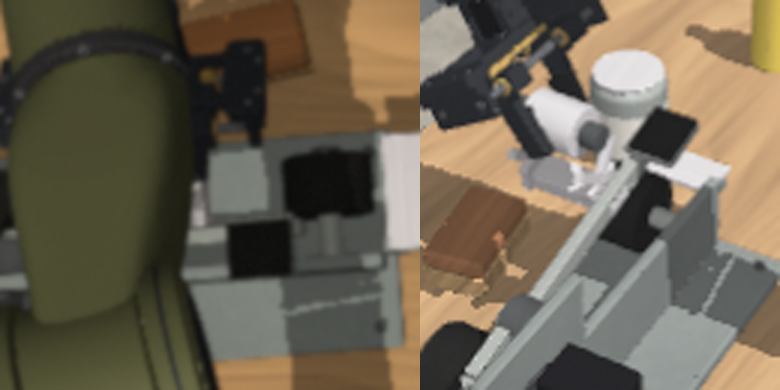

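```bash
python3 - <<'E'
from h import *
a=np.load('last_side.npz'); C=cloud('side',a['d']); im=a['im'].astype(int)
m=(im.max(2)<110)&(C[...,2]>.215)&(C[...,0]>.56)&(C[...,0]<.61)&(abs(C[...,1]-.133)<.03); m[:205]=0
p=C[m]; print('collar',len(p),np.percentile(p,[2,50,98],axis=0).round(4).tolist())
f=p[p[:,0]<np.percentile(p[:,0],2)+.004]; print('face',len(f),np.median(f,0).round(4),f.min(0).round(4),f.max(0).round(4))
m=(im.min(2)>140)&(C[...,2]>.23)&(C[...,0]>.59)&(C[...,0]<.66)&(abs(C[...,1]-.133)<.03); p=C[m]; print('barrel',len(p),np.percentile(p,[1,50,99],axis=0).round(4).tolist())
E
```

```text
collar 76 [[0.579, 0.1249, 0.2359], [0.5823, 0.1403, 0.2512], [0.5954, 0.1486, 0.2603]]
face 40 [0.5805 0.1383 0.2499] [0.5786 0.1234 0.2355] [0.5829 0.1494 0.2611]
barrel 289 [[0.5948, 0.1177, 0.2365], [0.6112, 0.1462, 0.2661], [0.6477, 0.1599, 0.2734]]
```

Call:
{"method": "step_arm", "body": {"series": [[-1,-3,-6,0,0,0,1],[0,0,-6,0,0,0,1],[0,0,-4,0,0,0,1],[0,0,-2,0,0,0,1],[0,0,0,0,0,0,1],[0,0,0,0,0,0,1]]}}

```text
clock: 13.8
tool_pos: [0.6178, 0.1331, 0.2145]
eef_rot: [-0.037, 0.964, 0.002, -0.262]
contact_force: [-0.8, 0.4, -2.8]
opening: 0.539
finger_force: 39.5
```

```bash
python3 st.py; python3 - <<'E'
from h import *
im2,d2=snap('side')
cv2.imwrite('pics/c6.png',cv2.resize(im2[170:260,190:290],(800,600) if 0 else (660,594),interpolation=cv2.INTER_CUBIC))
E
```

```text
t 13.8 q [-0.18  1.02 -0.13  0.98 -0.01  1.66  1.37] pos [0.6178 0.1331 0.2145] 
x [-0.86  -0.072  0.506] y [-0.07   0.997  0.023] z [-0.506 -0.015 -0.862] F [-0.8  0.4 -2.8] op 0.539 ff 39.5
roller c [0.6204 0.133  0.2269] axis [ 9.972e-01  7.290e-02 -9.000e-04]
to target mm [ 1.1  1.5 -7.2]
rotvec to align [ 0.    -0.001 -0.003]
```

View pics/c6.png

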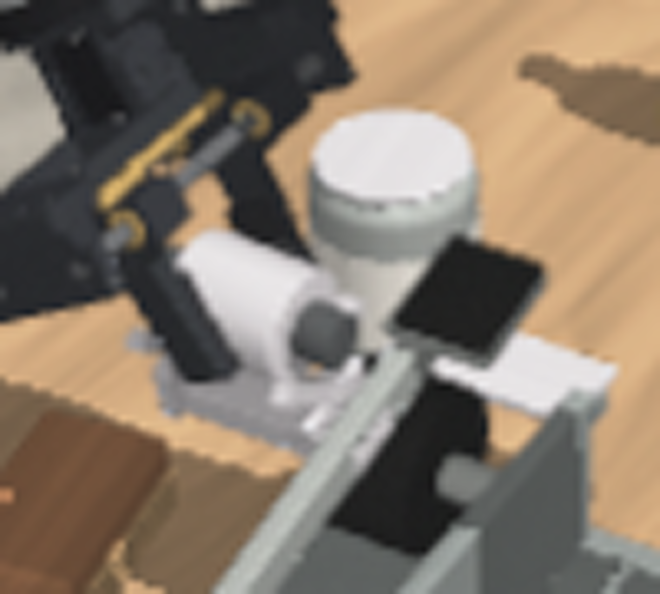

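Call:
{"method": "step_arm", "body": {"series": [[0,0,-2,0,0,0,1],[0,0,-2,0,0,0,1],[0,0,-1,0,0,0,1],[0,0,0,0,0,0,1],[0,0,0,0,0,0,1]]}}

```text
clock: 14.35
tool_pos: [0.6178, 0.1337, 0.2098]
eef_rot: [-0.037, 0.964, 0.003, -0.262]
contact_force: [-0.5, 2.2, -0.8]
opening: 0.534
finger_force: 39.4
```

Call:
{"method": "step_arm", "body": {"series": [[0,1,-1,0,0,0,1],[0,0,0,0,0,0,1],[0,0,0,0,0,0,1]]}}

```text
clock: 14.65
tool_pos: [0.6178, 0.1344, 0.2086]
eef_rot: [-0.037, 0.964, 0.002, -0.262]
contact_force: [1.3, 2.3, -0.4]
opening: 0.537
finger_force: 39.4
```

Call:
{"method": "step_arm", "body": {"series": [[0,1,-1,0,0,0,1],[0,0,0,0,0,0,1],[0,0,0,0,0,0,1]]}}

```text
clock: 14.95
tool_pos: [0.6178, 0.1352, 0.2074]
eef_rot: [-0.037, 0.964, 0.002, -0.262]
contact_force: [0.6, 2.2, -0.4]
opening: 0.537
finger_force: 39.4
```

Call:
{"method": "step_arm", "body": {"series": [[0,0.5,-1,0,0,0,1],[0,0,0,0,0,0,1],[0,0,0,0,0,0,1]]}}

```text
clock: 15.25
tool_pos: [0.6178, 0.1356, 0.2067]
eef_rot: [-0.037, 0.964, 0.002, -0.262]
contact_force: [0.7, 1.7, 0.7]
opening: 0.537
finger_force: 39.3
```

Call:
{"method": "step_arm", "body": {"series": [[0,1,-1,0,0,0,1],[0,0,0,0,0,0,1],[0,0,0,0,0,0,1]]}}

```text
clock: 15.55
tool_pos: [0.6179, 0.1358, 0.2063]
eef_rot: [-0.037, 0.964, 0.001, -0.262]
contact_force: [0.5, -1.1, 5.1]
opening: 0.537
finger_force: 39.0
```

Call:
{"method": "step_arm", "body": {"series": [[0,1,-1,0,0,0,1],[0,0,0,0,0,0,1],[0,0,0,0,0,0,1]]}}

```text
clock: 15.85
tool_pos: [0.6179, 0.1356, 0.2055]
eef_rot: [-0.036, 0.964, 0.0, -0.262]
contact_force: [1.3, -2.7, 6.5]
opening: 0.531
finger_force: 38.9
```

```bash
python3 st.py; python3 - <<'E'
from h import *
a,d0=np.load('last_side.npz')['im'],np.load('last_side.npz')['d']
im2,d2=snap('side')
cv2.imwrite('pics/c7.png',cv2.resize(im2[170:260,190:290],(660,594),interpolation=cv2.INTER_CUBIC))
C=cloud('side',d2)
for n in('before','now'):
    A,D=(a,d0) if n=='before' else (im2,d2); C=cloud('side',D); A=A.astype(int)
    p=C[(A.max(2)<50)&(C[...,2]>.18)&(C[...,1]<.11)&(C[...,1]>.03)&(C[...,0]>.53)&(C[...,0]<.6)]; print(n,len(p),np.median(p,0).round(4))
E
```

```text
t 15.85 q [-0.19  1.03 -0.13  0.98 -0.01  1.65  1.36] pos [0.6179 0.1356 0.2055] 
x [-0.86  -0.07   0.506] y [-0.07   0.997  0.02 ] z [-0.506 -0.018 -0.862] F [ 1.3 -2.7  6.5] op 0.531 ff 38.9
roller c [0.6205 0.1356 0.2179] axis [ 0.9973  0.0727 -0.001 ]
to target mm [ 1.  -1.1  1.8]
rotvec to align [ 0.    -0.001 -0.003]
before 226 [0.5647 0.0699 0.2157]
now 222 [0.5631 0.0686 0.2153]
```

View pics/c7.png

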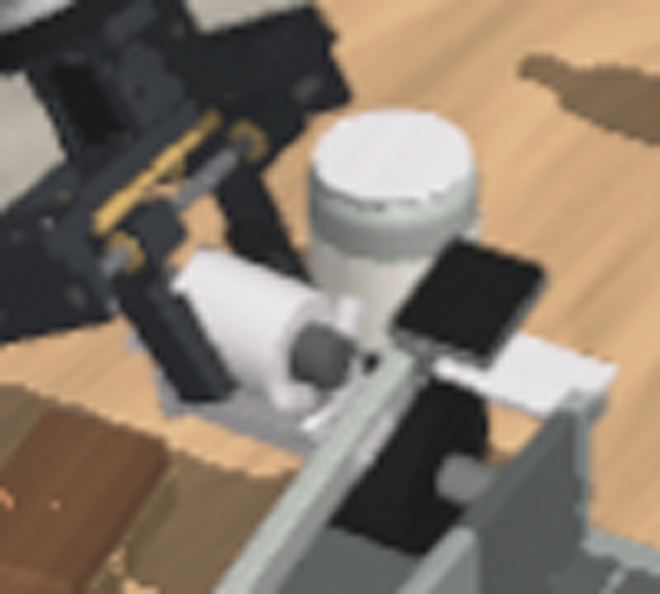

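Call:
{"method": "step_arm", "body": {"series": [[0,-0.5,1,0,0,0,1],[0,0,0,0,0,0,1],[0,0,0,0,0,0,0.42],[0,0,0,0,0,0,0.36],[0,0,0,0,0,0,0.3],[0,0,0,0,0,0,0.2],[0,0,0,0,0,0,0.15],[0,0,0,0,0,0,0.15],[0,0,0,0,0,0,0.15]]}}

```text
clock: 16.8
tool_pos: [0.6177, 0.1371, 0.2055]
eef_rot: [-0.037, 0.964, 0.002, -0.262]
contact_force: [0.2, 0.4, 0.6]
opening: 0.848
finger_force: 0.0
```

```bash
python3 st.py
```

```text
t 16.8 q [-0.19  1.03 -0.13  0.98 -0.01  1.65  1.36] pos [0.6177 0.1371 0.2055] 
x [-0.86  -0.072  0.506] y [-0.07   0.997  0.023] z [-0.506 -0.015 -0.862] F [0.2 0.4 0.6] op 0.848 ff 0.0
roller c [0.6204 0.137  0.2179] axis [ 0.9972  0.0729 -0.001 ]
to target mm [ 1.1 -2.5  1.8]
rotvec to align [ 0.    -0.001 -0.003]
```

Call:
{"method": "step_arm", "body": {"series": [[5,0,8.6,0,0,0,0.15],[10,0.3,17,0,0,0,0.15],[15,0.5,25.5,0,0,0,0.15],[15,0.5,25.5,0,0,0,0.15],[15,0.5,25.5,0,0,0,0.15],[-10,0,40,0,0,0,0.5],[-20,0,20,0,-0.13,0,1],[-30,-20,0,0,-0.13,0,1],[-30,-20,0,0,-0.13,0,1],[-30,-20,0,0,-0.14,0,1],[0,-20,0,0,0,0,1],[0,0,0,0,0,0,1],[0,0,0,0,0,0,1]]}}

```text
clock: 18.1
tool_pos: [0.5843, 0.0753, 0.3609]
eef_rot: [-0.034, 0.998, -0.003, -0.058]
contact_force: [0.4, 1.0, 0.2]
opening: 0.148
finger_force: 0.0
```

```bash
python3 st.py; python3 - <<'E'
from h import *
im,d=snap('top'); im2,d2=snap('side')
cv2.imwrite('pics/c8.png',np.hstack([cv2.resize(im[140:270,130:270],(420,390),interpolation=cv2.INTER_CUBIC),cv2.resize(im2[170:300,180:300],(360,390),interpolation=cv2.INTER_CUBIC)]))
for n,A,D in(('top',im,d),('side',im2,d2)):
    C=cloud(n,D); A=A.astype(int)
    p=C[(A.max(2)<50)&(C[...,2]>.18)&(C[...,2]<.23)&(C[...,1]<.11)&(C[...,1]>.03)&(C[...,0]>.53)&(C[...,0]<.6)]
    if len(p): print(n,len(p),np.median(p,0).round(4),p.min(0).round(3),p.max(0).round(3))
E
```

```text
t 18.1 q [-0.25  0.58  0.09  1.4  -0.06  1.29  1.49] pos [0.5843 0.0753 0.3609] 
x [-0.991 -0.068  0.117] y [-0.068  0.998 -0.003] z [-0.116 -0.011 -0.993] F [0.4 1.  0.2] op 0.148 ff 0.0
roller c [0.5817 0.0751 0.3732] axis [0.9136 0.0666 0.4009]
to target mm [  39.8   59.4 -153.5]
rotvec to align [-0.028  0.4   -0.003]
top 368 [0.5648 0.0609 0.2173] [0.545 0.038 0.208] [0.588 0.088 0.225]
side 216 [0.5625 0.067  0.2163] [0.541 0.039 0.208] [0.584 0.093 0.223]
```

View pics/c8.png

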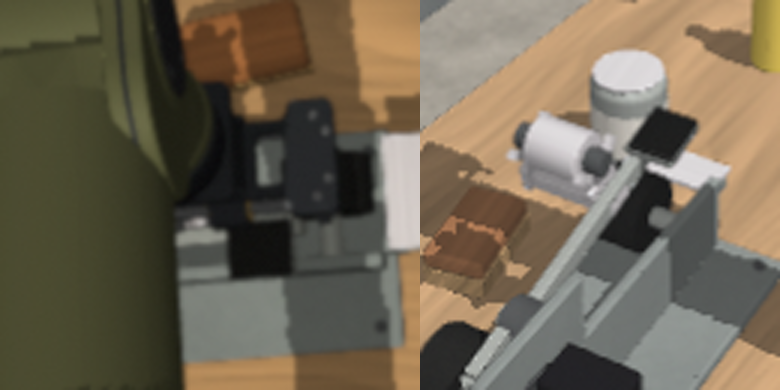

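Call:
{"method": "step_arm", "body": {"series": [[-11,-8,0,0,-0.06,0,1],[-11,-7,0,0,-0.055,0,1],[0,0,-25,0,0,0,1],[0,0,-35,0,0,0,1],[0,0,-30,0,0,0,1],[0,0,-20,0,0,0,1],[0,0,-10,0,0,0,1],[0,0,0,0,0,0,1],[0,0,0,0,0,0,1]]}}

```text
clock: 19.1
tool_pos: [0.5619, 0.06, 0.2405]
eef_rot: [-0.034, 0.999, -0.006, -0.002]
contact_force: [0.6, 0.0, 1.2]
opening: 0.006
finger_force: 0.0
```

```bash
python3 st.py|head -2
```

```text
t 19.1 q [-0.24  0.61  0.08  1.75 -0.05  0.79  1.5 ] pos [0.5619 0.06   0.2405] 
x [-0.998 -0.068  0.004] y [-0.068  0.998 -0.011] z [-0.003 -0.012 -1.   ] F [0.6 0.  1.2] op 0.006 ff 0.0
```

Call:
{"method": "step_arm", "body": {"series": [[0,0,-10,0,0,0,1],[0,0,-8,0,0,0,1],[0,0,0,0,0,0,1],[0,0,0,0,0,0,1]]}}

```text
clock: 19.5
tool_pos: [0.5605, 0.0594, 0.2218]
eef_rot: [-0.034, 0.999, -0.006, -0.003]
contact_force: [-0.3, -0.2, 0.2]
opening: 0.004
finger_force: 0.0
```

Call:
{"method": "step_arm", "body": {"series": [[0,0,-4,0,0,0,1],[0,0,0,0,0,0,1],[0,0,0,0,0,0,1]]}}

```text
clock: 19.8
tool_pos: [0.5612, 0.0592, 0.2185]
eef_rot: [-0.034, 0.999, -0.006, -0.002]
contact_force: [0.2, -0.6, 3.5]
opening: 0.004
finger_force: 1.8
```

Call:
{"method": "step_arm", "body": {"series": [[0,0,-4,0,0,0,1],[0,0,0,0,0,0,1],[0,0,0,0,0,0,1]]}}

```text
clock: 20.1
tool_pos: [0.5612, 0.0586, 0.2144]
eef_rot: [-0.033, 0.999, -0.006, -0.002]
contact_force: [0.7, -2.9, 5.2]
opening: 0.008
finger_force: 2.1
```

Call:
{"method": "step_arm", "body": {"series": [[0,-1,-3,0,0,0,1],[0,-1,-3,0,0,0,1],[0,-1,-3,0,0,0,1],[0,-1,-3,0,0,0,1],[0,-1,-3,0,0,0,1],[0,-0.8,-3,0,0,0,1],[0,-0.7,-3,0,0,0,1],[0,-0.6,-3,0,0,0,1],[0,-0.5,-3,0,0,0,1],[0,-0.4,-3,0,0,0,1],[0,0,0,0,0,0,1]]}}

```text
clock: 21.2
tool_pos: [0.5616, 0.052, 0.1846]
eef_rot: [-0.034, 0.999, -0.006, -0.001]
contact_force: [0.1, -1.3, 8.0]
opening: 0.006
finger_force: 3.7
```

```bash
cat > pad.py <<'E'
from h import *
im2,d2=snap('side'); im,d=snap('top')
for n,A,D in(('top',im,d),('side',im2,d2)):
    C=cloud(n,D); A=A.astype(int); x,y,z=C[...,0],C[...,1],C[...,2]
    p=C[(A.max(2)<50)&(z>.12)&(z<.235)&(y<.11)&(y>.02)&(x>.535)&(x<.59)]
    if len(p)>9: c=np.linalg.lstsq(np.c_[p[:,:2],np.ones(len(p))],p[:,2],rcond=None)[0]; print(n,'pad',len(p),np.median(p,0).round(4),c.round(3))
    p=C[(A.min(2)>100)&(abs(x-.62)<.03)&(abs(y-.134)<.035)&(z>.12)&(z<.26)]
    if len(p): print(n,'roller',len(p),'zmax',np.percentile(p[:,2],98).round(4),np.median(p,0).round(4))
    m=(abs(x-.6)<.1)&(y>.29)&(y<.40)&(z>.08)&(z<.2)&(A.min(2)>80)&(A.max(2)-A.min(2)<30); p=C[m]
    if len(p): print(n,'tail/pawl',len(p),np.percentile(p,[2,50,98],axis=0).round(3).tolist())
E
python3 st.py|head -2; python3 pad.py
```

```text
t 21.2 q [-0.22  0.68  0.07  1.81 -0.05  0.65  1.51] pos [0.5616 0.052  0.1846] 
x [-0.998 -0.068  0.003] y [-0.068  0.998 -0.011] z [-0.002 -0.011 -1.   ] F [ 0.1 -1.3  8. ] op 0.006 ff 3.7
top roller 4 zmax 0.2226 [0.647  0.1361 0.2181]
top tail/pawl 328 [[0.535, 0.293, 0.146], [0.558, 0.327, 0.172], [0.571, 0.373, 0.178]]
side pad 210 [0.5546 0.0652 0.1863] [-0.07  -0.303  0.252]
side roller 516 zmax 0.2223 [0.6185 0.1379 0.2035]
side tail/pawl 919 [[0.505, 0.293, 0.09], [0.536, 0.336, 0.15], [0.57, 0.37, 0.176]]
```

Call:
{"method": "step_arm", "body": {"series": [[0,-0.3,-3,0,0,0,1],[0,-0.3,-3,0,0,0,1],[0,-0.3,-3,0,0,0,1],[0,-0.2,-3,0,0,0,1],[0,-0.2,-3,0,0,0,1],[0,-0.1,-3,0,0,0,1],[0,0,-3,0,0,0,1],[0,0,0,0,0,0,1]]}}

```text
clock: 22.1
tool_pos: [0.5617, 0.0498, 0.1639]
eef_rot: [-0.034, 0.999, -0.006, -0.001]
contact_force: [0.7, -1.0, 11.5]
opening: 0.005
finger_force: 5.4
```

Call:
{"method": "step_arm", "body": {"series": [[0,0,-3,0,0,0,1],[0,0,-3,0,0,0,1],[0,0,-3,0,0,0,1],[0,0,-2,0,0,0,1],[0,0,0,0,0,0,1],[0,0,0,0,0,0,1]]}}

```text
clock: 22.7
tool_pos: [0.5618, 0.0494, 0.1533]
eef_rot: [-0.033, 0.999, -0.006, -0.001]
contact_force: [-0.6, -2.9, 12.2]
opening: 0.006
finger_force: 6.2
```

```bash
python3 st.py|head -2; python3 pad.py
```

```text
t 22.7 q [-0.21  0.73  0.06  1.84 -0.05  0.58  1.52] pos [0.5618 0.0494 0.1533] 
x [-0.998 -0.067  0.003] y [-0.067  0.998 -0.012] z [-0.002 -0.012 -1.   ] F [-0.6 -2.9 12.2] op 0.006 ff 6.2
top roller 38 zmax 0.2024 [0.647  0.1252 0.1962]
top tail/pawl 311 [[0.535, 0.291, 0.154], [0.549, 0.323, 0.175], [0.571, 0.36, 0.181]]
side pad 194 [0.5549 0.0631 0.157 ] [-0.089  0.048  0.213]
side roller 495 zmax 0.2008 [0.6193 0.1361 0.1802]
side tail/pawl 904 [[0.504, 0.293, 0.091], [0.536, 0.334, 0.153], [0.568, 0.365, 0.177]]
```

Call:
{"method": "step_arm", "body": {"series": [[0,0,-2,0,0,0,1],[0,0,-2,0,0,0,1],[0,0,0,0,0,0,1],[0,0,0,0,0,0,1]]}}

```text
clock: 23.2
tool_pos: [0.5618, 0.0494, 0.1494]
eef_rot: [-0.033, 0.999, -0.006, -0.001]
contact_force: [0.1, -2.0, 12.7]
opening: 0.005
finger_force: 6.4
```

```bash
python3 st.py|head -2; python3 pad.py; python3 - <<'E'
from h import *
i0=cv2.imread('pics/side0.png').astype(int)
a=np.load('last_side.npz'); im,d=a['im'].astype(int),a['d']; C=cloud('side',d)
S=np.array([.6215-.0,0,0])
for z in np.arange(.085,.19,.008):
    m=(abs(C[...,2]-z)<.004)&(C[...,1]>.30)&(C[...,1]<.42)&(C[...,0]>.53)&(C[...,0]<.60)
    p=C[m]
    if len(p): print(z.round(3),len(p),np.percentile(p[:,:2],[3,50,97],axis=0).round(3).tolist())
uv=proj('side',[[.57,.338,.09],[.57,.338,.15],[.57,.326,.15],[.57,.35,.15]]); print(uv.round(1).tolist())
df=abs(im-i0).sum(2)>40; u0,v0=uv.mean(0).astype(int)
for v in range(v0-14,v0+16,1): print(v,''.join('#' if df[v,u] else '.' for u in range(u0-22,u0+22)))
E
```

```text
t 23.2 q [-0.21  0.73  0.06  1.84 -0.05  0.57  1.52] pos [0.5618 0.0494 0.1494] 
x [-0.998 -0.067  0.002] y [-0.067  0.998 -0.012] z [-0.002 -0.012 -1.   ] F [ 0.1 -2.  12.7] op 0.005 ff 6.4
top roller 38 zmax 0.1975 [0.6458 0.1235 0.1935]
top tail/pawl 310 [[0.535, 0.292, 0.153], [0.548, 0.322, 0.174], [0.571, 0.359, 0.181]]
side pad 202 [0.5549 0.063  0.1557] [-0.41   0.441  0.368]
side roller 494 zmax 0.1981 [0.621  0.1363 0.177 ]
side tail/pawl 901 [[0.504, 0.292, 0.088], [0.536, 0.334, 0.151], [0.568, 0.365, 0.178]]
0.085 46 [[0.533, 0.327], [0.584, 0.351], [0.597, 0.364]]
0.093 57 [[0.532, 0.324], [0.583, 0.35], [0.598, 0.365]]
0.101 59 [[0.532, 0.327], [0.583, 0.348], [0.598, 0.365]]
0.109 65 [[0.532, 0.326], [0.584, 0.343], [0.598, 0.364]]
0.117 54 [[0.532, 0.326], [0.536, 0.34], [0.597, 0.364]]
0.125 76 [[0.531, 0.31], [0.537, 0.325], [0.599, 0.363]]
0.133 59 [[0.532, 0.301], [0.534, 0.34], [0.544, 0.365]]
0.141 53 [[0.533, 0.304], [0.535, 0.336], [0.551, 0.364]]
0.149 56 [[0.532, 0.304], [0.536, 0.336], [0.564, 0.365]]
0.157 74 [[0.532, 0.303], [0.536, 0.336], [0.567, 0.363
[... 1013 characters left out ...]
..............
300 .................#######....................
301 .............###########....................
302 ............############....................
303 ...........#############....................
304 ...........#############....................
305 ............#########.###...................
306 ..............####.....##...................
307 .......................##...................
308 .......................##...................
309 .......................##...................
310 ........................#...................
311 ............................................
312 ............................................
313 ............................................
```

```bash
python3 -c "
from plant import r
print(r.finish_job())"
```

```text
the job is handed in; nothing more can be done
None
```

The roller is lying in both V saddles and the gripper has let go of it. I handed the job in with the gripper still holding the pad down at about 0.31 rad and 12.7 N, well past the 0.245 rad click. I inferred the pawl's click from the arm angle and the change in the side image around it; I did not read its angle directly. No contact with the other things on the bench showed in the forces or in the pictures I viewed, but I did not look at them again at the end.

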